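Unbolt the sorting crate's gate against its safety catch

TASK

Let the rebar crate's gate spring open: press the yellow spring safety catch down with one fingertip and, keeping it down all the while, push the red bolt tab with the other finger until the bolt is fully back. Then lift the fingers away so that the catch comes up again behind the bolt and keeps it back. Do not touch, lift or shift any of the parts lying about on the bench or in the crate.

Things in the scene. Friction and masses are not known exactly. Their poses are not given: they have to be found in the camera images.
- crate: Rust-brown rebar crate fixed to the bench, 240 (x) x 320 (y) x 130 mm; origin under its centre, z up, yaw within 0.3 rad. Its -x side, with the gate, faces the robot; +y is to the robot's left. A grey lock plate, top 130 mm above the bench, covers the left front corner of its top: crate x -135 to -30, y 33 to 163 mm. On it the bolt runs along crate y at x -120, the catch parallel to it at x -60.
- bolt_tab (a point): Red upright tab on the bolt, to be pushed on its -y face along the crate's +y: 24 (crate x) x 8 (y) x 34 mm (z). Point: centre of its top face, 184 mm above the bench, axes as the crate's. At crate (-120, 75) mm with the bolt home, (-120, 115) fully back. On its -y side rod, guides and gate staple all lie below 153 mm above the bench: room for a fingertip.
- catch_pad (a point): Yellow press pad of the catch, flat bar 24 (crate x) x 100 (y) x 8 mm. Point: centre of its top face, at crate (-60, 85) mm, 166 mm above the bench when up, 156 pressed; axes as the crate's. Sinks without tilting; a fingertip can slide along it while holding it down. Its centre line is 60 mm (crate x) from the red tab's middle: one finger over the pad, the other beside the tab.
- catch (a joint): How far the catch is pressed, m: 0 up, 0.010 at the bottom; spring 3 N to start, 6 N at the bottom. Its two teeth block a fin of the bolt: up, it locks the bolt home (2 mm play); let up halfway, it traps the bolt; with the bolt fully back (over 0.036) it can come up and keeps it there. The fin passes when the catch is down over 0.005; aim for 0.007 to 0.010.
- bolt (a joint): Travel of the bolt along the crate's +y, in m: 0 home (gate bolted), 0.040 fully back, at its stop. Friction about 2 N; it stays where it is left.
- gate (a joint): Angle of the gate, rad: 0 shut, 0.45 fully open. Rebar gate 178 mm wide, 117 high (its staple for the bolt reaches 151), right part of the crate's front, hinged about the vertical at crate (-120, -150) mm. A weak spring swings it out towards the robot by itself once the bolt has left the staple (about 0.030 of bolt travel). No need to touch it.
- cooler: Bronze-coloured finned processor cooler, 70 x 70 x 41 mm, lying in the crate; origin under its centre. Leave it alone.
- webcam: Dented silver webcam housing, 90 x 32 x 32 mm, on the bench left of the crate; origin under its centre. Leave it alone.
- battery_holder: Green plastic battery holder with two dark cells, 84 x 46 x 21 mm, on the bench in front of the crate's left part; origin under its centre. Leave it alone.
- cartridge: Scuffed black printer cartridge, 105 x 36 x 75 mm, on the bench right of the crate; origin under its centre. Leave it alone.
- drive: Aluminium disk drive, 146 x 101 x 26 mm, on the left of the bench; origin under its centre. Leave it alone.
- jar: Grey screw jar with a blue cap, 68 mm wide, 85 mm high, on the left of the bench; origin under its centre. Leave it alone.
- screwdriver: Screwdriver with an orange handle, 190 mm long, on the right of the bench; origin under its middle. Leave it alone.

How it is judged:
On the way, in this order (a step that is already met when the one before it is completed fails the run):
1. a finger presses the catch down while the bolt is still home (value of joint catch above 0.005 m and value of joint bolt below 0.005 m and contact force between the fingers and catch above 0.5 N), for 0.1 s.
2. the bolt is halfway back, pushed by a finger while the other finger holds the catch down (value of joint bolt above 0.018 m and value of joint catch above 0.005 m and contact force between the fingers and catch above 0.5 N and contact force between the fingers and bolt above 0.5 N).
3. the bolt is fully back with the catch still held down (value of joint bolt above 0.036 m and value of joint catch above 0.005 m and contact force between the fingers and catch above 0.5 N), for 0.02 s.
At the end, for the whole second after the job is handed in: The bolt is fully back (over 36 of its 40 mm), the catch has come up again (within 2 mm) and the gate has sprung open (over 0.35 rad); every loose part is within 15 mm of where it lay (value of joint bolt above 0.036 m and value of joint catch below 0.002 m and value of joint gate above 0.35 rad and distance of each of cooler, webcam, battery_holder, cartridge, drive, jar, screwdriver from where it was at the start of the episode below 0.015 m); the robot touches nothing.
It fails at once if the catch is let up while the bolt is halfway (value of joint bolt between 0.01 and 0.033 m and value of joint catch below 0.003 m).
It fails at once if a loose part is shifted or lifted (more than 15 mm) (distance of any of cooler, webcam, battery_holder, cartridge, drive, jar, screwdriver from where it was at the start of the episode above 0.015 m).
It fails at once if the fingers touch a loose part (contact force between the fingers and cooler above 0.5 N or contact force between the fingers and webcam above 0.5 N or contact force between the fingers and battery_holder above 0.5 N or contact force between the fingers and cartridge above 0.5 N or contact force between the fingers and drive above 0.5 N or contact force between the fingers and jar above 0.5 N or contact force between the fingers and screwdriver above 0.5 N).
It also fails if it takes over 32 s, if anything falls off the work surface, if the arm or the gripper's body presses on something with over 40 N, if the wrist force passes 120 N, or if a joint passes its speed limit or range.

ROBOT

A 6-joint arm with a two-finger parallel gripper is mounted at the origin on the work surface. World frame = base frame: x ahead of the robot, y to its left, z up, the work surface at z = 0. Lengths are in m, angles in rad, forces in N, time in s.
With the tool pointing down it reaches from about 0.325 to 0.775 m from the base axis. Payload 9.3 kg.
Tool frame: the origin (TCP) lies at the very end of the fingers, on their centre line; the grasp point (between the pads) lies 19 mm behind it (robot.grip_point_offset is the distance from the TCP to the grasp point, in m); z points along the fingers, y is the direction in which the jaws open and shut (so a half turn about z gives the same grasp; the last joint's range is limited). The gripper opens to 85 mm and grips with 20 to 120 N. Pads are 22 mm wide; open, the fingers measure 114 mm over their backs; the gripper's body (76 mm by 85 mm) begins 54 mm behind the grasp point. The pads swing forward as they close: fully open they stand 13 mm farther back than shut.
Start: joints at [1.127, 0.259, 0.021, 1.334, 0, 1.418], TCP at [0.158, 0.527, 0.231] pointing down, gripper open.
Joint ranges: [-3.04, 3.04], [-0.91, 1.82], [-1.04, 1.36], [-1.92, 1.95], [-1.52, 1.45], [-3.14, 3.14]. Speed limits (rad/s): [2.22, 2.22, 2.79, 3.14, 3.14, 3.14].

INTERFACE

Orientations are given as a unit quaternion [w, x, y, z].
In Python, from rig import robot, optics gives the robot as it stands. The module is installed in compiled form; this text tells all that it offers.
- The arm moves only by the shell command python3 -m handwheel 'ROWS' [OPENING]. ROWS is JSON, a list of rows, each an object with "slide": the shift along the tool's x, y, z in mm, a list of three; "turn": the turn, a rotation vector about the tool's x, y, z in degrees, a list of three. In form: [{"slide": [x, y, z], "turn": [ax, ay, az]}, ...]. A call has exactly 10 rows; each row is the pose to reach, as a shift and turn from the pose commanded when the call began, along the tool's axes at that moment; what a row does not reach only later rows make up. A row lasts 1/12 s, in which the tool goes at most 41.7 mm and 7.16 degrees, less where a joint would pass 70% of its speed; a pose out of reach is approached as far as the arm can. A call with a gripper value outside its range is refused whole. OPENING is the finger opening in mm, from 0 to 85.4, set as the call begins (- or left out, the last holds). The fingers move at their own pace and stop on an object; the grip force is fixed at half the most. Time passes only in rows, so rows that repeat a pose let the fingers close, or fill a call up. It gives the time, the measured TCP pose, the force and the opening at its end, in the units of the state.
- robot.read_state(): the state, without advancing time (a new reading comes with each control period).
- optics.get_image(name): name is "side" or "top"; returns a dict with "frame" (420x560x3 uint8, blue, green, red), "fx", "fy", "cx", "cy" (pixels), "camera_from_world" (4x4, takes a point from world to camera coordinates). Camera axes: x right, y up, looking along -z (the intrinsics and any distortion apply to the point x, -y, -z); pixel columns grow to the right and rows downward; lengths in m; the calibration is good to about 2 mm. A picture is of the moment at which its call begins. There is no depth.
- robot.job_done(): hands the job in, once; it reports no verdict.
The state is a dict: "t": time; "joints": joint angles; "joint_vel": joint speeds; "joint_torque": joint torques, N m; "tool_pos": TCP position; "orientation": TCP orientation; "ft_force": force on the tool from outside, world axes, zero at the start; "torque": the same for the moment, N m; "opening": finger opening in m.
Only numpy, scipy, OpenCV 4.12 (cv2) and the standard library are available. Lean on these libraries where they do the work, as an engineer would, in place of code of your own. Each camera call takes 0.05 s, during which the arm holds its last target.

## Working session

There is one attempt and no reset: what is moved stays moved. The work goes in short steps, Python scripts to look and compute and a shell command to move; the robot and the scene stay as the last step left them, time stands still between calls to the robot, and variables do not carry over. Pictures are saved under pics/ and viewed, and the job is handed in when it is done.

```bash
mkdir -p pics; python3 - <<'E'
from rig import robot, optics
import cv2,pickle
d={}
for n in("side","top"):
    im=optics.get_image(n); d[n]=im; cv2.imwrite(f"pics/{n}0.png",im["frame"]); print(n,{k:v for k,v in im.items() if k!="frame"})
pickle.dump(d,open("im0.pkl","wb"))
print(robot.read_state())
E
```

```text
side {'fx': 513.1180055936554, 'fy': 513.1180055936554, 'cx': 284.0855489544884, 'cy': 206.43179135401854, 'camera_from_world': array([[ 0.98677222, -0.16192131,  0.00787876, -0.53673706],
       [ 0.1025961 ,  0.66138823,  0.74299371, -0.14791756],
       [-0.12551744, -0.73235722,  0.66925203, -1.44473456],
       [ 0.        ,  0.        ,  0.        ,  1.        ]])}
top {'fx': 480.88828828737644, 'fy': 480.88828828737644, 'cx': 277.25052703813157, 'cy': 212.3955474234804, 'camera_from_world': array([[ 0.02757531, -0.99960022,  0.00624518, -0.04693356],
       [ 0.99616483,  0.02799845,  0.08289586, -0.5308852 ],
       [-0.08303758,  0.00393535,  0.99653865, -1.38986746],
       [ 0.        ,  0.        ,  0.        ,  1.        ]])}
{'t': 0.1, 'joints': array([ 1.12735065e+00,  2.59128389e-01,  2.08364455e-02,  1.33372203e+00,
       -7.69226690e-06,  1.41817513e+00]), 'joint_vel': array([ 0.0017791 , -0.00249906,  0.00235718, -0.00045522,  0.00113026,
       -0.0006095 ]), 'joint_torque': array([ 4.50919586e-03, -5.56691766e+01,  3.45071197e+01,  1.16603615e-02,
       -1.89050784e-04, -2.91351199e-06]), 'tool_pos': array([0.15761246, 0.52665979, 0.23073024]), 'orientation': array([-1.75099580e-04,  1.44900299e-01,  9.89446074e-01, -5.83115586e-04]), 'ft_force': array([-0.07455526, -0.04871328, -0.19915954]), 'torque': array([ 0.02173687,  0.01504839, -0.01055981]), 'opening': 0.08550419637303747}
```

View pics/side0.png

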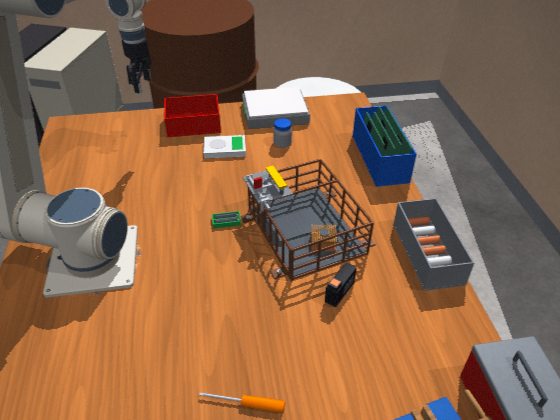

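View pics/top0.png

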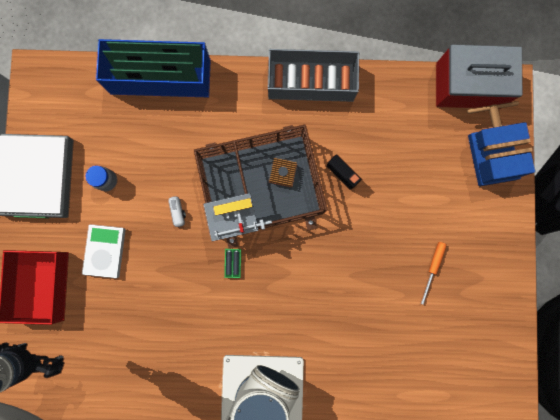

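The side view shows the yellow pad near (277,177) and the red tab near (257,183). In the top view they are at (233,206) and (241,227), and the arm is clear of the crate.

```bash
cat > h.py <<'E'
import cv2,numpy as np
def cast(im,uv,z):
    T=im["camera_from_world"];R=T[:3,:3];t=T[:3,3];c=-R.T@t
    d=R.T@np.array([(uv[0]-im["cx"])/im["fx"],-(uv[1]-im["cy"])/im["fy"],-1])
    return c+d*(z-c[2])/d[2]
def proj(im,p):
    q=im["camera_from_world"]@np.append(p,1)
    return np.array([im["cx"]+im["fx"]*q[0]/-q[2],im["cy"]-im["fy"]*q[1]/-q[2]])
def mask(im,col):
    h=cv2.cvtColor(im["frame"],cv2.COLOR_BGR2HSV)
    if col=="y": return cv2.inRange(h,(22,150,100),(34,255,255))
    return cv2.inRange(h,(0,190,70),(5,255,255))|cv2.inRange(h,(172,150,70),(180,255,255))
def tri(a,ua,b,ub):
    from itertools import chain
    A=[];B=[]
    for im,uv in((a,ua),(b,ub)):
        T=im["camera_from_world"];R=T[:3,:3];c=-R.T@T[:3,3]
        d=R.T@np.array([(uv[0]-im["cx"])/im["fx"],-(uv[1]-im["cy"])/im["fy"],-1]);d/=np.linalg.norm(d)
        P=np.eye(3)-np.outer(d,d);A.append(P);B.append(P@c)
    return np.linalg.solve(sum(A),sum(B))
E
python3 - <<'E'
from h import *
import pickle
d=pickle.load(open("im0.pkl","rb"))
roi={"side":(235,155,80,60),"top":(190,180,100,70)}
for n,im in d.items():
    x,y,w,hh=roi[n]
    for c,z in(("y",.166),("r",.184)):
        m=np.zeros((420,560),np.uint8);m[y:y+hh,x:x+w]=mask(im,c)[y:y+hh,x:x+w]
        k,l,s,ce=cv2.connectedComponentsWithStats(m)
        for i in range(1,k):
            if s[i][4]<8: continue
            cn=cv2.findContours((l==i).astype(np.uint8),0,1)[0][0]
            r=cv2.minAreaRect(cn);bp=cv2.boxPoints(r)
            print(n,c,s[i],ce[i],"rect",r, "cast",cast(im,ce[i],z).round(4), [cast(im,p,z)[:2].round(4) for p in bp])
    crop=im["frame"][y:y+hh,x:x+w]
    cv2.imwrite(f"pics/{n}0c.png",cv2.resize(crop,None,fx=7,fy=7,interpolation=cv2.INTER_NEAREST))
E
```

```text
side y [266 166  21  23 207] [276.04830918 176.71497585] rect ((275.66778564453125, 176.38253784179688), (26.461193084716797, 8.356164932250977), 55.00798034667969) cast [0.5329 0.0824 0.166 ] [array([0.5064, 0.1277]), array([0.5293, 0.1474]), array([0.5569, 0.0421]), array([0.5347, 0.0245])]
side r [254 177   7  12  69] [257.07246377 182.44927536] rect ((257.0, 182.5), (11.0, 6.0), 90.0) cast [0.4742 0.0432 0.184 ] [array([0.4687, 0.0683]), array([0.4852, 0.0658]), array([0.4791, 0.0184]), array([0.463 , 0.0209])]
top y [214 199  38  16 316] [232.34810127 206.32594937] rect ((232.44598388671875, 206.26229858398438), (8.510250091552734, 37.18801498413086), 77.19573211669922) cast [0.5327 0.0873 0.166 ] [array([0.5316, 0.1373]), array([0.5561, 0.0424]), array([0.5343, 0.0367]), array([0.5098, 0.1315])]
top r [240 224   3   8  15] [240.93333333 227.46666667] rect ((240.90383911132812, 227.5192413330078), (7.2562971115112305, 1.5689290761947632), 78.69007110595703) cast [0.4767 0.0615 0.184 ] [array([0.4853, 0.0657]), array([0.4862, 0.0617]), array([0.4678, 0.0574]), array([0.4669, 0.0614])]
```

View pics/top0c.png

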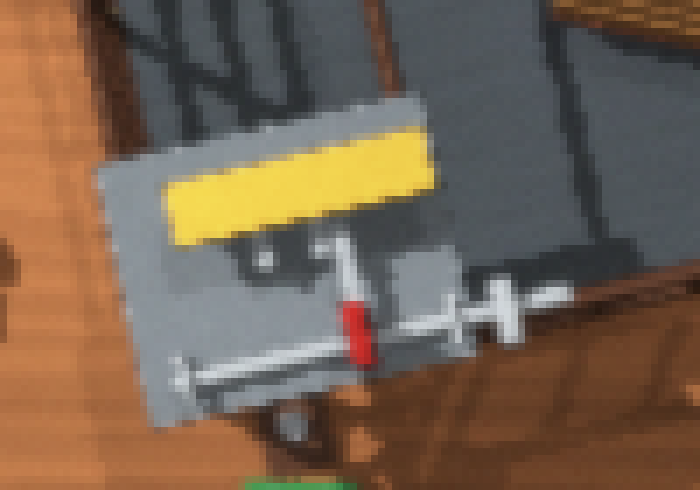

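View pics/side0c.png

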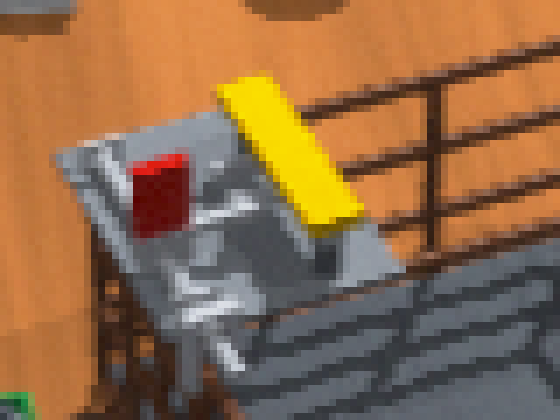

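```bash
cat > goal.py <<'E'
import sys,numpy as np
from rig import robot
from scipy.spatial.transform import Rotation as R
yaw=0.253; ex=np.array([np.cos(yaw),np.sin(yaw),0]); ey=np.array([-np.sin(yaw),np.cos(yaw),0])
M=np.array([0.5047,0.0744,0])  # crate (-90,80)
def crate(p): d=p-M; return np.array([d@ex*1e3-90,d@ey*1e3+80,p[2]*1e3])
if __name__=="__main__":
    x,y,z=map(float,sys.argv[1:4])
    s=robot.read_state(); q=s["orientation"]; r=R.from_quat(q,scalar_first=True)
    p=s["tool_pos"]; g=M+ex*(x+90)/1e3+ey*(y-80)/1e3; g[2]=z/1e3
    T=np.column_stack([-ey,ex,[0,0,-1]]); 
    if np.linalg.det(T)<0: T[:,0]*=-1
    print("t",s["t"],"crate pos",crate(p).round(1),"F",s["ft_force"].round(2),"open",s["opening"])
    print("slide",((r.inv().apply(g-p))*1e3).round(1),"turn",np.degrees((r.inv()*R.from_matrix(T)).as_rotvec()).round(2))
    print("tool axes in crate: x",(r.apply([1,0,0])@np.column_stack([ex,ey])).round(3))
E
python3 goal.py -90 50 230
```

```text
t 0.1 crate pos [-312.8  604.7  230.7] F [-0.07 -0.05 -0.2 ] open 0.08550419637303747
slide [-477.7 -359.4    1.1] turn [-7.000e-02  3.000e-02  5.884e+01]
tool axes in crate: x [-0.856  0.517]
```

```bash
python3 -m handwheel '[{"slide":[-32,-24,0],"turn":[0,0,4]},{"slide":[-64,-48,0],"turn":[0,0,8]},{"slide":[-96,-72,0],"turn":[0,0,12]},{"slide":[-128,-96,0],"turn":[0,0,16]},{"slide":[-160,-120,0],"turn":[0,0,20]},{"slide":[-192,-144,0],"turn":[0,0,24]},{"slide":[-224,-168,0],"turn":[0,0,28]},{"slide":[-256,-192,0],"turn":[0,0,32]},{"slide":[-288,-216,0],"turn":[0,0,36]},{"slide":[-320,-240,0],"turn":[0,0,40]}]' 46; python3 goal.py -90 50 230
```

```text
t: 0.93
tool_pos: [0.396, 0.2034, 0.2313]
orientation: [-0.0, 0.476, 0.879, 0.0]
ft_force: [0.6, 1.2, 0.3]
opening: 0.0456
t 0.9333 crate pos [-162.9  232.1  231.3] F [0.62 1.16 0.33] open 0.04561814546344768
slide [-195.9   10.9    1.2] turn [-0.   -0.   18.65]
tool axes in crate: x [-0.32   0.947]
```

```bash
python3 -m handwheel '[{"slide":[-30,2,0],"turn":[0,0,3]},{"slide":[-60,3,0],"turn":[0,0,6]},{"slide":[-90,5,0],"turn":[0,0,9]},{"slide":[-120,7,0],"turn":[0,0,12]},{"slide":[-150,8,0],"turn":[0,0,15]},{"slide":[-180,10,0],"turn":[0,0,17]},{"slide":[-196,11,10],"turn":[0,0,18.7]},{"slide":[-196,11,20],"turn":[0,0,18.7]},{"slide":[-196,11,30],"turn":[0,0,18.7]},{"slide":[-196,11,30],"turn":[0,0,18.7]}]' 46; python3 goal.py -90 50 190
python3 - <<'E'
from rig import optics
import cv2,pickle
d={}
for n,(x,y,w,h) in {"side":(225,130,110,80),"top":(190,170,110,80)}.items():
    im=optics.get_image(n);d[n]=im
    cv2.imwrite(f"pics/{n}1c.png",cv2.resize(im["frame"][y:y+h,x:x+w],None,fx=7,fy=7,interpolation=cv2.INTER_CUBIC))
pickle.dump(d,open("im1.pkl","wb"))
E
```

```text
t: 1.77
tool_pos: [0.5106, 0.0482, 0.1986]
orientation: [-0.002, 0.611, 0.792, -0.001]
ft_force: [0.2, -0.2, -0.3]
opening: 0.0462
t 1.7667 crate pos [-90.8  53.1 198.6] F [ 0.19 -0.23 -0.32] open 0.04618031803454101
slide [-3.2  0.8  8.6] turn [-0.24 -0.1   0.18]
tool axes in crate: x [-0.003  1.   ]
```

View pics/side1c.png

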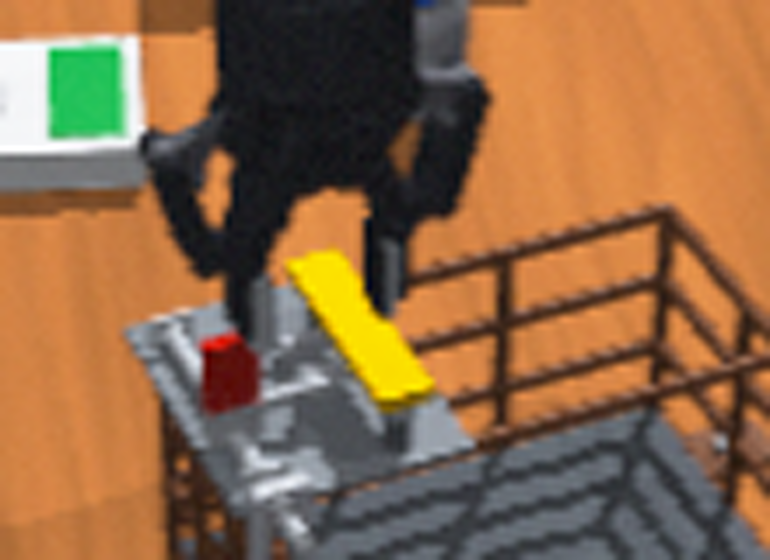

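View pics/top1c.png

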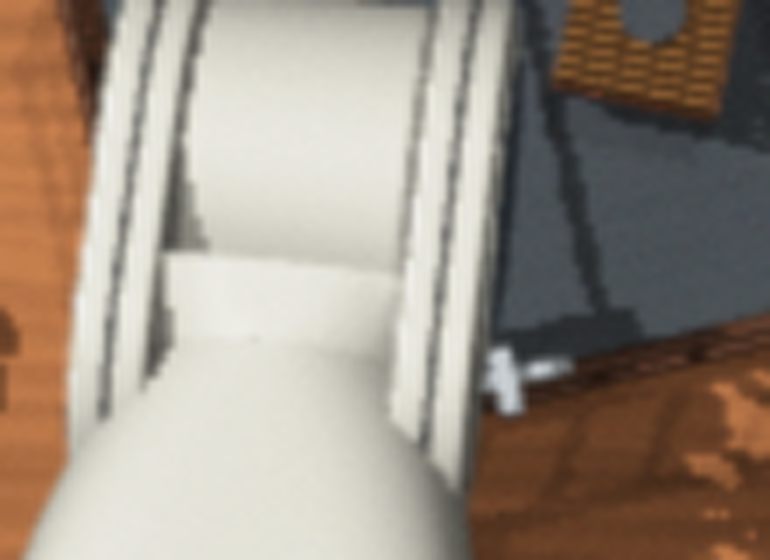

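```bash
python3 - <<'E'
from h import *
from goal import *
import pickle
im=pickle.load(open("im1.pkl","rb"))["side"]
p=robot.read_state()["tool_pos"]; print(p,crate(p),robot.read_state()["t"])
f=lambda P:((proj(im,P)-[225,130])*7).round(0)
W=lambda x,y,z:M+ex*(x+90)/1e3+ey*(y-80)/1e3+np.array([0,0,z/1e3])
for dz in(0,5,10):
  for sgn in(-1,1):
    print(dz,sgn,[f(p+ex*sgn*a/1e3+ey*b/1e3+[0,0,dz/1e3]) for a in(23,37) for b in(-11,11)])
print("pad corners",[f(W(x,y,166)) for x in(-72,-48) for y in(35,135)])
print("tab top",[f(W(x,y,184)) for x in(-132,-108) for y in(71,79)])
print("tab bot",[f(W(x,71,150)) for x in(-132,-108)])
E
```

```text
[0.51139279 0.04849908 0.20085264] [-90.00351743  53.24834928 200.85264316] 1.8667
0 -1 [array([272., 347.]), array([251., 315.]), array([239., 356.]), array([218., 323.])]
0 1 [array([381., 318.]), array([359., 286.]), array([413., 309.]), array([391., 278.])]
5 -1 [array([272., 337.]), array([251., 305.]), array([238., 346.]), array([217., 313.])]
5 1 [array([381., 308.]), array([359., 276.]), array([413., 299.]), array([391., 268.])]
10 -1 [array([272., 327.]), array([250., 295.]), array([238., 336.]), array([217., 303.])]
10 1 [array([381., 298.]), array([359., 266.]), array([414., 289.]), array([391., 258.])]
pad corners [array([376., 400.]), array([281., 259.]), array([431., 385.]), array([334., 245.])]
tab top [array([201., 350.]), array([194., 338.]), array([257., 335.]), array([250., 324.])]
tab bot [array([204., 416.]), array([259., 401.])]
```

The side view shows the tips straddling as planned, on the -y side of the tab (crop ≈(265,337)) and over the yellow bar (≈(390,316)). The model projects within 1 px of the observed pad and tab corners. Next I go down to just above the pad.

```bash
python3 -m handwheel '[{"slide":[-3,0,4],"turn":[0,0,0]},{"slide":[-3,0,8],"turn":[0,0,0]},{"slide":[-3,0,12],"turn":[0,0,0]},{"slide":[-3,0,16],"turn":[0,0,0]},{"slide":[-3,0,20],"turn":[0,0,0]},{"slide":[-3,0,24],"turn":[0,0,0]},{"slide":[-3,0,28],"turn":[0,0,0]},{"slide":[-3,0,30],"turn":[0,0,0]},{"slide":[-3,0,30],"turn":[0,0,0]},{"slide":[-3,0,30],"turn":[0,0,0]}]'; python3 goal.py -90 50 160
```

```text
t: 2.7
tool_pos: [0.5131, 0.0446, 0.1712]
orientation: [-0.0, 0.611, 0.791, -0.0]
ft_force: [-0.7, -0.2, 0.4]
opening: 0.0462
t 2.7 crate pos [-89.3  49.  171.2] F [-0.7  -0.22  0.39] open 0.04623325303621235
slide [ 1.  -0.7 11.2] turn [-0.01 -0.    0.14]
tool axes in crate: x [-0.002  1.   ]
```

```bash
python3 -m handwheel '[{"slide":[0,0,1],"turn":[0,0,0]},{"slide":[0,0,2],"turn":[0,0,0]},{"slide":[0,0,3],"turn":[0,0,0]},{"slide":[0,0,4],"turn":[0,0,0]},{"slide":[0,0,5],"turn":[0,0,0]},{"slide":[0,0,6],"turn":[0,0,0]},{"slide":[0,0,7],"turn":[0,0,0]},{"slide":[0,0,7],"turn":[0,0,0]},{"slide":[0,0,7],"turn":[0,0,0]},{"slide":[0,0,7],"turn":[0,0,0]}]'; python3 goal.py -90 50 160
```

```text
t: 3.53
tool_pos: [0.5131, 0.0446, 0.1643]
orientation: [0.0, 0.611, 0.791, 0.0]
ft_force: [0.5, -0.6, -1.3]
opening: 0.0461
t 3.5333 crate pos [-89.3  49.1 164.3] F [ 0.49 -0.64 -1.26] open 0.04612199071130438
slide [ 0.9 -0.7  4.3] turn [0.   0.   0.14]
tool axes in crate: x [-0.003  1.   ]
```

```bash
python3 -m handwheel '[{"slide":[0,0,1],"turn":[0,0,0]},{"slide":[0,0,2],"turn":[0,0,0]},{"slide":[0,0,3],"turn":[0,0,0]},{"slide":[0,0,3],"turn":[0,0,0]},{"slide":[0,0,3],"turn":[0,0,0]},{"slide":[0,0,3],"turn":[0,0,0]},{"slide":[0,0,3],"turn":[0,0,0]},{"slide":[0,0,3],"turn":[0,0,0]},{"slide":[0,0,3],"turn":[0,0,0]},{"slide":[0,0,3],"turn":[0,0,0]}]'; python3 goal.py -90 50 160
```

```text
t: 4.37
tool_pos: [0.5132, 0.0446, 0.1613]
orientation: [0.0, 0.611, 0.791, 0.0]
ft_force: [0.9, 0.0, 3.3]
opening: 0.046
t 4.3667 crate pos [-89.2  49.  161.3] F [0.88 0.01 3.29] open 0.04595342319782592
slide [ 1.  -0.8  1.3] turn [0.01 0.01 0.14]
tool axes in crate: x [-0.002  1.   ]
```

```bash
cat > look.py <<'E'
import sys,cv2,pickle,numpy as np
from rig import robot,optics
k=sys.argv[1]; F=[];T=[]
for i in range(int(sys.argv[2])):
    im=optics.get_image("side");s=robot.read_state();F.append(s["ft_force"]);T.append(s["torque"])
print(s["t"],"F mean",np.mean(F,0).round(2),"std",np.std(F,0).round(2),"T",np.mean(T,0).round(3),s["tool_pos"].round(4))
pickle.dump(im,open(f"im{k}.pkl","wb"))
x,y,w,h=225,130,110,80
cv2.imwrite(f"pics/side{k}c.png",cv2.resize(im["frame"][y:y+h,x:x+w],None,fx=7,fy=7,interpolation=cv2.INTER_CUBIC))
E
python3 look.py 2 8
```

```text
4.7667 F mean [ 0.5  -0.45  3.12] std [0.24 0.31 0.7 ] T [-0.118 -0.242 -0.005] [0.5132 0.0446 0.1613]
```

View pics/side2c.png

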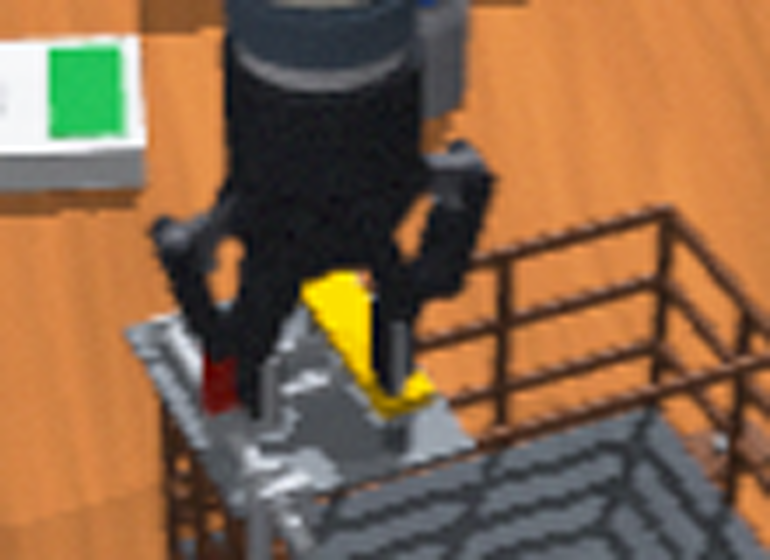

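Tip is on the yellow bar (crop ≈(393,395)) and the other beside the red tab (≈(258,410)). Contact has begun at 3.1 N, so I press 7 mm further.

```bash
python3 -m handwheel '[{"slide":[0,0,1],"turn":[0,0,0]},{"slide":[0,0,2],"turn":[0,0,0]},{"slide":[0,0,3],"turn":[0,0,0]},{"slide":[0,0,4],"turn":[0,0,0]},{"slide":[0,0,5],"turn":[0,0,0]},{"slide":[0,0,6],"turn":[0,0,0]},{"slide":[0,0,7],"turn":[0,0,0]},{"slide":[0,0,7],"turn":[0,0,0]},{"slide":[0,0,7],"turn":[0,0,0]},{"slide":[0,0,7],"turn":[0,0,0]}]'; python3 goal.py -90 50 160; python3 look.py 3 12
```

```text
t: 5.6
tool_pos: [0.5132, 0.0446, 0.1544]
orientation: [0.0, 0.611, 0.791, 0.0]
ft_force: [1.5, -1.6, 4.9]
opening: 0.0461
t 5.6 crate pos [-89.2  49.  154.4] F [ 1.46 -1.57  4.93] open 0.046057313892099556
slide [ 1.  -0.7 -5.6] turn [0.01 0.01 0.14]
tool axes in crate: x [-0.002  1.   ]
6.2 F mean [ 1.46 -1.24  4.91] std [0.53 0.62 0.59] T [-0.223 -0.395 -0.041] [0.5132 0.0446 0.1543]
```

View pics/side3c.png

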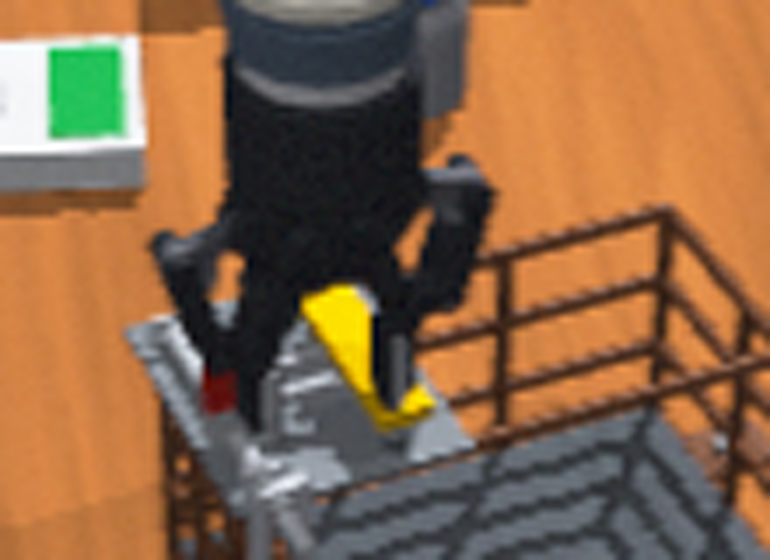

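Force averages 4.9 N, meaning the catch is about 6.4 mm down. The tips have room, so I go 2 mm more.

```bash
python3 -m handwheel '[{"slide":[0,0,1],"turn":[0,0,0]},{"slide":[0,0,2],"turn":[0,0,0]},{"slide":[0,0,2],"turn":[0,0,0]},{"slide":[2,0,2],"turn":[0,0,0]},{"slide":[4,0,2],"turn":[0,0,0]},{"slide":[6,0,2],"turn":[0,0,0]},{"slide":[6,0,2],"turn":[0,0,0]},{"slide":[6,0,2],"turn":[0,0,0]},{"slide":[6,0,2],"turn":[0,0,0]},{"slide":[6,0,2],"turn":[0,0,0]}]'; python3 look.py 4 10
```

```text
t: 7.03
tool_pos: [0.5126, 0.0493, 0.1534]
orientation: [0.002, 0.612, 0.791, -0.0]
ft_force: [1.5, -7.9, 11.9]
opening: 0.0457
7.5333 F mean [ 1.19 -7.14 12.55] std [0.66 0.62 0.62] T [-1.433 -0.58  -0.192] [0.5126 0.0493 0.1534]
```

View pics/side4c.png

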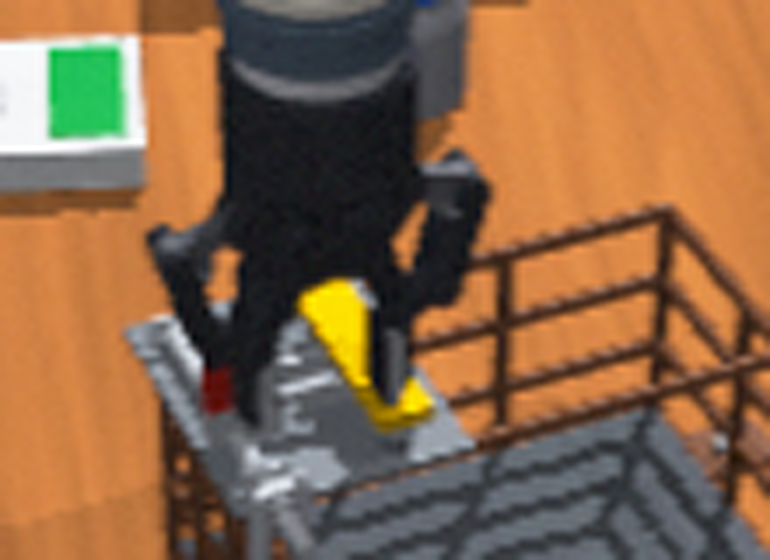

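```bash
python3 - <<'E'
from h import *
from goal import *
import pickle
for k in("1","2","3","4"):
    im=pickle.load(open(f"im{k}.pkl","rb")); im=im.get("side",im)
    m=mask(im,"y")[155:215,255:300]; 
    ys,xs=np.nonzero(m); 
    # lower-right corner region: lowest rows per col
    print(k,[(c+255,int(ys[xs==c].max())+155,int(ys[xs==c].min())+155) for c in range(22,34) if (xs==c).any()])
    r=mask(im,"r")[170:200,245:270];ys,xs=np.nonzero(r);print(" red",xs.min()+245,xs.max()+245,ys.min()+170,ys.max()+170,len(xs))
s=robot.read_state();print(s["torque"],s["ft_force"])
E
```

```text
1 [(277, 185, 172), (278, 186, 174), (279, 188, 175), (280, 188, 176), (281, 188, 177), (282, 187, 179), (283, 187, 180), (284, 186, 181), (285, 186, 183), (286, 185, 184)]
 red 254 261 178 188 65
2 [(277, 185, 172), (278, 187, 183), (279, 188, 186), (280, 189, 187), (281, 188, 187), (282, 188, 186), (283, 188, 184), (284, 187, 183), (285, 187, 183), (286, 186, 185)]
 red 254 258 181 188 27
3 [(277, 188, 174), (278, 189, 185), (279, 191, 188), (280, 190, 189), (281, 190, 189), (282, 190, 187), (283, 190, 186), (284, 189, 185), (285, 189, 186), (286, 187, 187)]
 red 254 258 183 188 17
4 [(277, 188, 174), (278, 190, 186), (279, 191, 188), (280, 191, 188), (281, 190, 188), (282, 190, 187), (283, 190, 184), (284, 189, 185), (285, 189, 186), (286, 188, 188)]
 red 254 257 183 188 17
[-1.39589079 -0.63937521 -0.17455789] [ 1.43303021 -7.63556019 12.38672908]
```

All the load sits on the pad finger (the moments agree), so the catch is at its bottom stop with 12.5 N. I ease up 1 mm, then push along tool +x.

```bash
python3 -m handwheel '[{"slide":[0,0,-0.5],"turn":[0,0,0]},{"slide":[0,0,-1],"turn":[0,0,0]},{"slide":[2,0,-1],"turn":[0,0,0]},{"slide":[4,0,-1],"turn":[0,0,0]},{"slide":[6,0,-1],"turn":[0,0,0]},{"slide":[9,0,-1],"turn":[0,0,0]},{"slide":[12,0,-1],"turn":[0,0,0]},{"slide":[15,0,-1],"turn":[0,0,0]},{"slide":[15,0,-1],"turn":[0,0,0]},{"slide":[15,0,-1],"turn":[0,0,0]}]'; python3 goal.py -90 100 154; python3 look.py 5 8
```

```text
t: 8.37
tool_pos: [0.5081, 0.0644, 0.1536]
orientation: [0.001, 0.611, 0.791, -0.0]
ft_force: [1.6, -4.3, 6.6]
opening: 0.0459
t 8.3667 crate pos [-89.2  69.5 153.6] F [ 1.62 -4.29  6.56] open 0.04585606789432976
slide [30.5 -0.7 -0.4] turn [0.03 0.09 0.12]
tool axes in crate: x [-0.002  1.   ]
8.7667 F mean [ 0.99 -4.18  7.2 ] std [0.56 0.49 0.38] T [-0.837 -0.444 -0.115] [0.5081 0.0644 0.1536]
```

View pics/side5c.png

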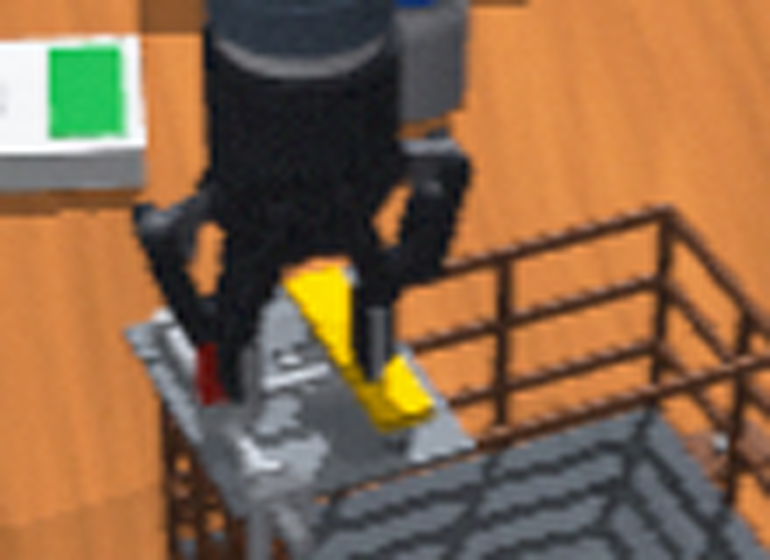

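The tab has started moving (its base is now at crop ≈(213,403)), and the catch is still at the bottom with 7 N. I keep pushing.

```bash
python3 -m handwheel '[{"slide":[3,0,0],"turn":[0,0,0]},{"slide":[6,0,0],"turn":[0,0,0]},{"slide":[9,0,0],"turn":[0,0,0]},{"slide":[12,0,0],"turn":[0,0,0]},{"slide":[15,0,0],"turn":[0,0,0]},{"slide":[18,0,0],"turn":[0,0,0]},{"slide":[21,0,0],"turn":[0,0,0]},{"slide":[24,0,0],"turn":[0,0,0]},{"slide":[27,0,0],"turn":[0,0,0]},{"slide":[27,0,0],"turn":[0,0,0]}]'; python3 goal.py -90 100 154; python3 look.py 6 8
```

```text
t: 9.6
tool_pos: [0.5012, 0.0906, 0.1536]
orientation: [0.001, 0.611, 0.791, -0.0]
ft_force: [1.4, -4.9, 7.9]
opening: 0.0463
t 9.6 crate pos [-89.3  96.6 153.6] F [ 1.36 -4.88  7.92] open 0.04625753333239483
slide [ 3.4 -0.7 -0.4] turn [0.03 0.1  0.12]
tool axes in crate: x [-0.002  1.   ]
10.0 F mean [ 1.38 -4.04  7.33] std [0.44 0.39 0.48] T [-0.75  -0.397 -0.1  ] [0.5012 0.0906 0.1536]
```

View pics/side6c.png

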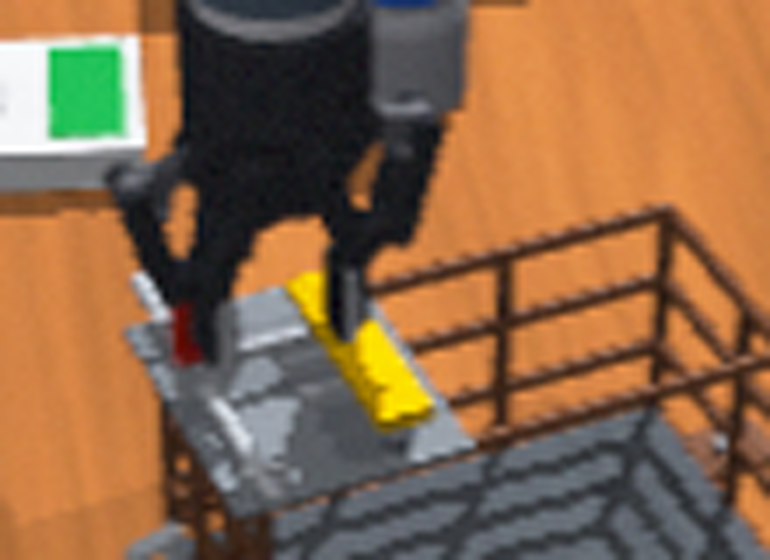

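The bolt's rod end is out of the staple (crop ≈(250,450)) and the gate is starting to swing. I creep on to the stop.

```bash
python3 -m handwheel '[{"slide":[0.5,0,0],"turn":[0,0,0]},{"slide":[1,0,0],"turn":[0,0,0]},{"slide":[1.5,0,0],"turn":[0,0,0]},{"slide":[2,0,0],"turn":[0,0,0]},{"slide":[2.5,0,0],"turn":[0,0,0]},{"slide":[3,0,0],"turn":[0,0,0]},{"slide":[3.5,0,0],"turn":[0,0,0]},{"slide":[4,0,0],"turn":[0,0,0]},{"slide":[4,0,0],"turn":[0,0,0]},{"slide":[4,0,0],"turn":[0,0,0]}]'; python3 goal.py -90 100 154; python3 look.py 7 6
```

```text
t: 10.83
tool_pos: [0.5003, 0.0941, 0.1536]
orientation: [0.001, 0.612, 0.791, -0.0]
ft_force: [2.2, -5.9, 6.8]
opening: 0.0461
t 10.8333 crate pos [-89.3 100.1 153.6] F [ 2.24 -5.91  6.76] open 0.0461407427138901
slide [-0.1 -0.7 -0.4] turn [0.02 0.12 0.1 ]
tool axes in crate: x [-0.002  1.   ]
11.1333 F mean [ 1.51 -6.05  7.19] std [0.43 0.58 0.53] T [-1.218 -0.507 -0.1  ] [0.5003 0.094  0.1536]
```

```bash
python3 -m handwheel '[{"slide":[0.5,0,0],"turn":[0,0,0]},{"slide":[1,0,0],"turn":[0,0,0]},{"slide":[1.5,0,0],"turn":[0,0,0]},{"slide":[2,0,0],"turn":[0,0,0]},{"slide":[2,0,0],"turn":[0,0,0]},{"slide":[2,0,0],"turn":[0,0,0]},{"slide":[2,0,0],"turn":[0,0,0]},{"slide":[2,0,0],"turn":[0,0,0]},{"slide":[2,0,0],"turn":[0,0,0]},{"slide":[2,0,0],"turn":[0,0,0]}]'; python3 goal.py -90 100 154; python3 look.py 8 6
```

```text
t: 11.97
tool_pos: [0.4998, 0.096, 0.1536]
orientation: [0.001, 0.612, 0.791, -0.0]
ft_force: [1.4, -6.4, 7.2]
opening: 0.0459
t 11.9667 crate pos [-89.3 102.1 153.6] F [ 1.36 -6.42  7.17] open 0.04588408789774558
slide [-2.1 -0.7 -0.4] turn [0.02 0.12 0.1 ]
tool axes in crate: x [-0.002  1.   ]
12.2667 F mean [ 1.6  -5.89  6.85] std [0.65 0.58 0.5 ] T [-1.174 -0.462 -0.077] [0.4998 0.096  0.1536]
```

View pics/side8c.png

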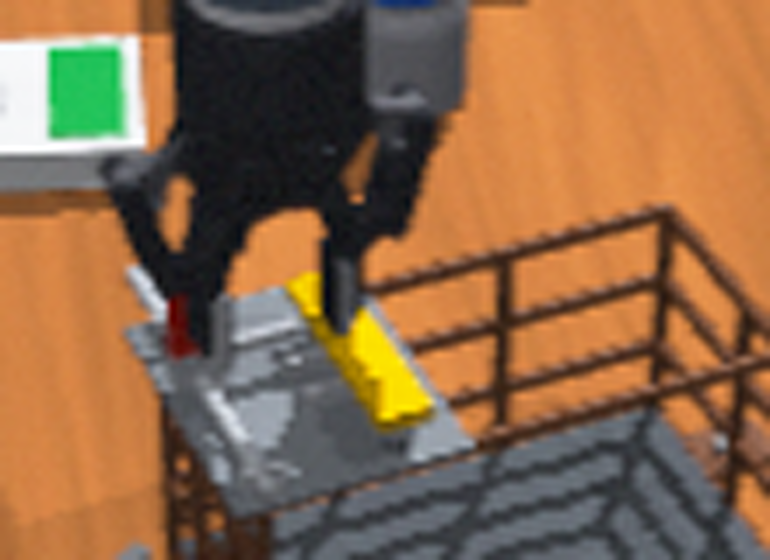

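Still sliding freely at a steady force, with no stop yet. On another 4 mm.

```bash
python3 -m handwheel '[{"slide":[0.5,0,0],"turn":[0,0,0]},{"slide":[1,0,0],"turn":[0,0,0]},{"slide":[1.5,0,0],"turn":[0,0,0]},{"slide":[2,0,0],"turn":[0,0,0]},{"slide":[2.5,0,0],"turn":[0,0,0]},{"slide":[3,0,0],"turn":[0,0,0]},{"slide":[3.5,0,0],"turn":[0,0,0]},{"slide":[4,0,0],"turn":[0,0,0]},{"slide":[4,0,0],"turn":[0,0,0]},{"slide":[4,0,0],"turn":[0,0,0]}]'; python3 goal.py -90 100 154; python3 look.py 9 4
```

```text
t: 13.1
tool_pos: [0.4994, 0.0975, 0.1536]
orientation: [0.003, 0.612, 0.791, -0.002]
ft_force: [3.4, -20.5, 7.0]
opening: 0.0461
t 13.1 crate pos [-89.3 103.7 153.6] F [  3.39 -20.5    6.99] open 0.04613823531608271
slide [-3.7 -0.7 -0.3] turn [-0.01  0.41  0.04]
tool axes in crate: x [-0.001  1.   ]
13.3 F mean [  4.   -20.05   6.49] std [0.29 0.52 0.35] T [-3.84  -0.843  0.373] [0.4994 0.0975 0.1536]
```

The stop is reached: 20 N side load and the travel has stalled. I back off a little, then lift straight up.

```bash
python3 -m handwheel '[{"slide":[-2,0,0],"turn":[0,0,0]},{"slide":[-4,0,0],"turn":[0,0,0]},{"slide":[-4,0,0],"turn":[0,0,0]},{"slide":[-4,0,-3],"turn":[0,0,0]},{"slide":[-4,0,-6],"turn":[0,0,0]},{"slide":[-4,0,-12],"turn":[0,0,0]},{"slide":[-4,0,-20],"turn":[0,0,0]},{"slide":[-4,0,-35],"turn":[0,0,0]},{"slide":[-4,0,-55],"turn":[0,0,0]},{"slide":[-4,0,-75],"turn":[0,0,0]}]'; python3 look.py 10 2
```

```text
t: 14.13
tool_pos: [0.4986, 0.0968, 0.2289]
orientation: [-0.001, 0.611, 0.791, -0.001]
ft_force: [-0.2, -0.2, 0.6]
opening: 0.0458
14.2333 F mean [ 0.49 -0.1   1.54] std [0.44 0.34 1.38] T [-0.042 -0.    -0.022] [0.5002 0.0969 0.2312]
```

View pics/side10c.png

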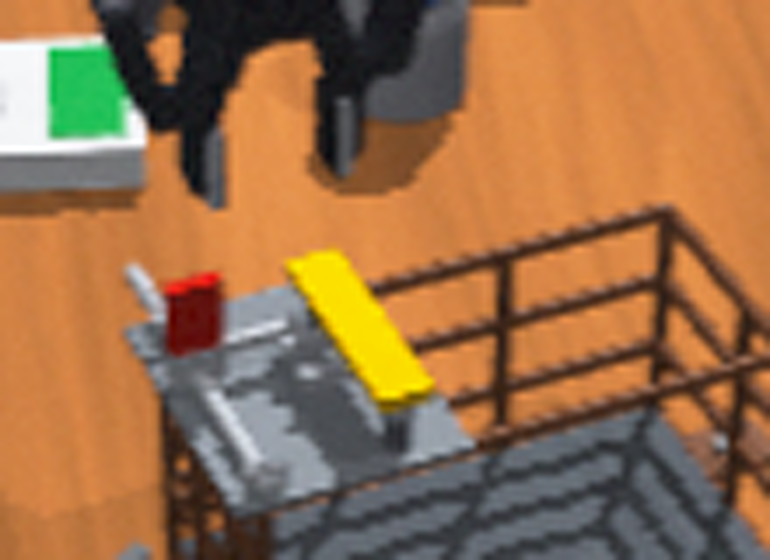

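The catch is up again (pad corner at crop (380,402), as at the start) and the tab stands back at ≈(193,315). A full view will show the gate and the loose parts.

```bash
python3 -m handwheel '[{"slide":[0,0,-10],"turn":[0,0,0]},{"slide":[0,0,-20],"turn":[0,0,0]},{"slide":[0,0,-30],"turn":[0,0,0]},{"slide":[0,0,-40],"turn":[0,0,0]},{"slide":[0,0,-40],"turn":[0,0,0]},{"slide":[0,0,-40],"turn":[0,0,0]},{"slide":[0,0,-40],"turn":[0,0,0]},{"slide":[0,0,-40],"turn":[0,0,0]},{"slide":[0,0,-40],"turn":[0,0,0]},{"slide":[0,0,-40],"turn":[0,0,0]}]'
python3 - <<'E'
from rig import optics
from h import *
from goal import *
import pickle
im=optics.get_image("side");cv2.imwrite("pics/side11.png",im["frame"][100:400,180:400].repeat(2,0).repeat(2,1))
a=pickle.load(open("im0.pkl","rb"))["side"]
m=mask(im,"r")[160:195,240:275];ys,xs=np.nonzero(m);uv=(xs.mean()+240,ys.mean()+160)
m=mask(a,"r")[170:200,240:275];ys,xs=np.nonzero(m);uv0=(xs.mean()+240,ys.mean()+170)
print("tab shift mm (crate)",crate(cast(im,uv,.167))-crate(cast(a,uv0,.167)))
d=cv2.absdiff(im["frame"],a["frame"]).max(2); cv2.imwrite("pics/diff11.png",d)
E
```

```text
t: 15.07
tool_pos: [0.4993, 0.0969, 0.2679]
orientation: [-0.0, 0.611, 0.791, -0.0]
ft_force: [1.2, 0.6, 0.2]
opening: 0.0463
tab shift mm (crate) [ 0.28392682 40.22087305  0.        ]
```

View pics/side11.png

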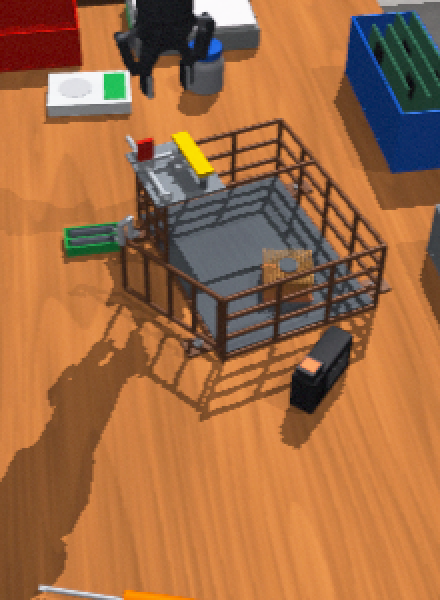

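View pics/diff11.png

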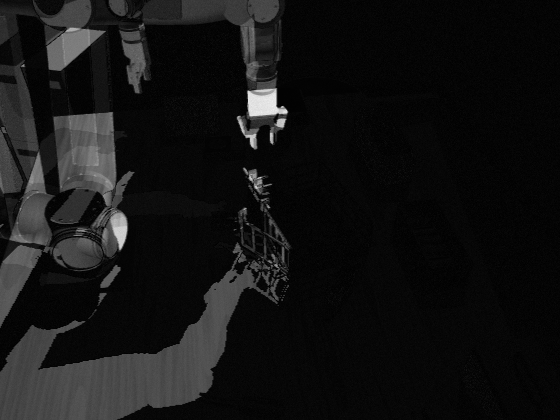

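```bash
python3 - <<'E'
from rig import robot,optics
from h import *
from goal import *
im=optics.get_image("side")
c=crate(cast(im,(241.5,223.5),.117)); d=c-np.array([-120,-150,0]); print(c, "gate angle",np.arctan2(-d[0],d[1]))
print(robot.read_state()["ft_force"]); print(robot.job_done())
E
```

```text
[-201.99678555  -11.92024662  117.        ] gate angle 0.5358751254739292
[ 0.32009323 -0.38188312 -0.09526169]
the job is handed in; nothing more can be done
None
```

The gate has sprung open, and I handed the job in at about 15 s; no verdict is reported.

I pressed the yellow catch to its bottom with one fingertip and held it there at about 7 N. With the other finger I pushed the red tab until it hit its stop, where the side force rose to about 20 N. Then I backed off slightly and lifted straight up.

Last checks:
- **Bolt:** the tab has moved about 40 mm along crate +y, which is fully back.
- **Catch:** the pad is back at its starting height in the image, so the catch has come up behind the bolt.
- **Gate:** it is clearly open. A rough single-pixel estimate gave 0.54 rad, more than the 0.45 limit, so that figure only shows it is well past 0.35.
- **Loose parts:** comparing the side view before and after showed no shift in any of them. I did not measure their positions separately.
- **Robot:** it stands clear at z 0.268, with only force-sensor noise.

One reading went higher than intended. While finding the catch's bottom I briefly pressed it with 12.5 N, then eased off before pushing the bolt.

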